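# Release the swing bolt of a soap-making pot

## Robot

A 7-joint arm with a two-finger parallel gripper is mounted at the origin on the work surface. World frame = base frame: x ahead of the robot, y to its left, z up, the work surface at z = 0. Lengths are in mm, angles in rad, forces in N, time in s.
With the tool pointing down it reaches from about 425 to 875 mm from the base axis. Payload 8.4 kg.
Tool frame: the origin (TCP) lies at the very end of the fingers, on their centre line; the grasp point (between the pads) lies 19 mm behind it; y points along the fingers, z is the direction in which the jaws open and shut, and the axes are right-handed (so a half turn about y gives the same grasp; the last joint's range is limited). The gripper opens to 85 mm and grips with 20 to 120 N. Pads are 22 mm wide; open, the fingers measure 114 mm over their backs; the gripper's body (76 mm by 85 mm) begins 54 mm behind the grasp point. The pads swing forward as they close: fully open they stand 13 mm farther back than shut.
Start: joints at [-1.382, 0.333, 0.04, 1.465, -0.013, 1.343, -0.059], TCP at [184.5, 623.236, 231.308] pointing down, gripper open.
Joint ranges: [-2.58, 2.58], [-0.38, 2.09], [-1.3, 1.39], [0.25, 2.4], [-1.5, 4.64], [0.08, 2.09], [-2.65, 2.65]. Speed limits (rad/s): [2.22, 2.22, 2.79, 2.79, 3.14, 3.14, 3.14].

## Interface

Orientations are given as a unit quaternion [w, x, y, z].
In Python, from workcell import robot gives the robot as it stands. The module is installed in compiled form; this text tells all that it offers.
- The arm moves only by the tool carry_out, never from a script. Its argument "targets" is a list that holds one entry, the list of rows, each a list of 7 numbers: the shift along the tool's x, y, z in mm, then the turn, a rotation vector about the tool's x, y, z in rad, then the gripper's target within -1 to 1 (fully open at 1, half-way at 0, shut at -1). In form: [[[x, y, z, wx, wy, wz, jaw], ...]]. A call has exactly 10 rows; each row shifts and turns the commanded pose from where the row before left it, along the tool's axes as they then stand; what a row does not reach is not made up. A row lasts 1/10 s, in which the tool goes at most 50 mm and 8.59 degrees, less where a joint would pass 70% of its speed; a pose out of reach is approached as far as the arm can. A call with a gripper value outside its range is refused whole. The fingers move at their own pace and stop on an object; "newtons" is the grip in N (left out, the last holds). Time passes only in rows, so rows that do not move let the fingers close, or fill a call up. It gives the time, the measured TCP pose, the force and the opening at its end, in the units of the state.
- robot.sense(): the state, without advancing time (a new reading comes with each control period).
- robot.grab_frame(name): name is "side" or "top" or "wrist"; returns a dict with "color" (420x560x3 uint8, red, green, blue), "depth" (420x560 float32, mm along the optical axis (not along the pixel's ray), 0 where there is no reading), "K" (3x3 intrinsics, pixels), "view" (4x4, takes a point from world to camera coordinates). Camera axes: x right, y up, looking along -z (the intrinsics and any distortion apply to the point x, -y, -z); pixel columns grow to the right and rows downward; lengths in mm; the calibration is good to about 2 mm. A picture is of the moment at which its call begins.
- robot.sign_off(): hands the job in, once; it reports no verdict.
The state is a dict: "t": time; "joints": joint angles; "dq": joint speeds; "effort": joint torques, N m; "position": TCP position; "tool_rot": TCP orientation; "force": force on the tool from outside, world axes, zero at the start; "moment": the same for the moment, N m; "width": opening from 0.0 (shut) to 1.0 (fully open).
Only numpy, scipy, OpenCV 4.12 (cv2) and the standard library are available. Lean on these libraries where they do the work, as an engineer would, in place of code of your own. Each camera call takes 0.05 s, during which the arm holds its last target.

## Task

Free the lid of the steel pot: unscrew its wing nut (anticlockwise seen from above) until it has climbed clear of the lips on the slotted lug, then swing the hinged bolt outward out of the slot and press it down until you feel it sit firmly on its rubber-topped rest. Work with feeling: never wrench the bolt hard against the lug or the rest, and do not disturb the jar, the cup or the wooden stamp. Then let go.

Things in the scene. Friction and masses are not known exactly. Their poses are not given: they have to be found in the camera images.
- pot: Fixed round steel pot, 176 mm diameter, with a shut flat lid of 192 mm diameter whose top is 120 mm above the table. Origin on the table straight below the swing bolt's hinge pin, outside the pot; the pot's axis is at x = -115 mm. +x points outward, away from the pot, the way the bolt swings; z up. Two side handles; the lid's own hinge is at the back (x about -213 mm).
- hinge (a point): Hinge pin of the swing bolt on the pot's outside, 60 mm above the table, between two small ears; fixed. Axes as the pot's: +x outward, y along the pin, z up. The upright bolt stands straight above this point.
- lug: Slotted lug on the lid, fixed: two tines 13 mm wide, 10 mm apart, the bolt between them. Origin 54 mm above the hinge pin, axes as the pot's. Tine tops are 6 mm above the origin; the tines reach 16 mm outward (+x), where each ends in an upturned lip 3 mm thick and 2.5 mm high, inner face at x = +13 mm. A load over 25 N from the collar counts as wrenching.
- collar: Round steel collar, 26 mm diameter, 4 mm thick, captive under the wing nut and climbing with it. Origin: centre of its underside; z along the bolt to its tip. Fully tight, the underside is 60 mm from the hinge pin, on the tines. Until it has climbed about 4 to 4.5 mm from there it is caught behind the lips and the bolt cannot swing out.
- nut_mid (a point): Middle of the steel wing nut, 26 mm along the bolt from the collar's origin. Hub 20 mm diameter, its top 12 mm below this point; on it two upright flat wings 9 mm thick in a V, spanning about 48 mm, tops about 15 mm above this point. x along the span, y across the thickness (the way to grip; flat fingers close on both wings above the hub), z to the bolt's tip.
- bolt_eye (a point): Eye of the bolt at the hinge pin; turns with the bolt; z along the bolt to its tip, 96 mm away (8 mm shank). Thread: turning the nut anticlockwise seen from the tip lifts it 8 mm a turn (1.27 mm a radian), to a stop 7.6 mm (0.95 turn) above tight. It starts between tight and 1/8 turn loose, needs about 0.15 N m and stays where left.
- bolt (a joint): Swing of the bolt in rad: 0 upright in the slot, growing outward and down; 1.57 is level. Stiff hinge (0.25 N m): stays where left, must be pushed all the way, 2 to 6 N at the nut. It ends on a springy rubber pad (4 N/mm) on a bracket under the collar, set anywhere so that the bolt meets it between 1.25 and 1.65; where is not told. Firmly seated: 3 N or more there; over 25 N is wrenching.
- jar_mid (a point): Middle of a closed amber jar, 72 mm diameter, 100 mm high, standing beside the pot. A bystander.
- cup_mid (a point): Middle of a green plastic mug, 90 mm diameter, 90 mm high, beside the pot. A bystander.
- stamp_mid (a point): Middle of a plain round wooden soap stamp, 40 mm diameter, 50 mm high, standing near the swung-out bolt's side. A bystander.

How it is judged:
By the outcome, as a careful person would: the job done as asked, in the order asked, and still so for the second after the job is handed in, with the robot touching nothing.
It also fails if it takes over 72 s, if anything falls off the work surface, if the arm or the gripper's body presses on something with over 40 N, if the wrist force passes 120 N, or if a joint passes its speed limit or range.

## Working session

There is one attempt and no reset: what is moved stays moved. The work goes in short steps, Python scripts to look and compute and a tool call to move; the robot and the scene stay as the last step left them, time stands still between calls to the robot, and variables do not carry over. Pictures are saved under pics/ and viewed, and the job is handed in when it is done.

Besides the shell and the picture viewer there is one more tool, called after ">>>" as name([rows], argument=value, ...), one row to a line, values as JSON. carry_out: Moves the arm, as the interface text tells. Its arguments: {"type":"object","properties":{"targets":{"type":"array","items":{"type":"array","items":{"type":"array","items":{"type":"number"}}}},"newtons":{"type":"number"}},"required":["targets"]}

```bash
mkdir -p pics; cat > h.py <<'E'
import numpy as np,cv2
from workcell import robot
def grab(n,fn=None):
    f=robot.grab_frame(n)
    if fn: cv2.imwrite('pics/'+fn,f['color'][:,:,::-1])
    np.savez('/tmp/%s.npz'%n,**{k:np.array(f[k]) for k in('color','depth','K','view')})
    return f
def pt(f,u,v,d=None):
    if d is None: d=f['depth'][int(v),int(u)]
    K=f['K'];x=(u-K[0,2])/K[0,0]*d;y=(v-K[1,2])/K[1,1]*d
    return (np.linalg.inv(f['view'])@np.array([x,-y,-d,1]))[:3]
def cloud(f):
    h,w=f['depth'].shape;u,v=np.meshgrid(np.arange(w),np.arange(h));K=f['K'];d=f['depth']
    P=np.stack([(u-K[0,2])/K[0,0]*d,-(v-K[1,2])/K[1,1]*d,-d,np.ones_like(d)],-1)
    return (P@np.linalg.inv(f['view']).T)[...,:3]
def proj(f,p):
    c=f['view']@np.append(p,1);K=f['K'];return K[0,0]*c[0]/-c[2]+K[0,2],K[1,1]*-c[1]/-c[2]+K[1,2]
E
python3 - <<'E'
from h import *
for n in('side','top','wrist'):
    f=grab(n,n+'0.png');print(n,f['K'],f['view'],f.keys())
print(robot.sense())
E
```

```text
side [[458.34574164   0.         285.78867018]
 [  0.         458.34574164 212.31422587]
 [  0.           0.           1.        ]] [[-9.35461043e-01 -3.53019535e-01 -1.70248539e-02  5.47240032e+02]
 [ 1.75994379e-01 -5.07055985e-01  8.43753641e-01 -1.88244862e+02]
 [-3.06494072e-01  7.86302382e-01  5.36460574e-01 -7.67786703e+02]
 [ 0.00000000e+00  0.00000000e+00  0.00000000e+00  1.00000000e+00]] dict_keys(['color', 'depth', 'K', 'view'])
top [[427.35319138   0.         279.740178  ]
 [  0.         427.35319138 213.19021901]
 [  0.           0.           1.        ]] [[ 2.83489654e-02 -9.99396305e-01  2.00838870e-02  3.65436920e+00]
 [ 9.96564787e-01  2.98212920e-02  7.72613537e-02 -6.18373392e+02]
 [-7.78136388e-02  1.78246151e-02  9.96808568e-01 -7.72094192e+02]
 [ 0.00000000e+00  0.00000000e+00  0.00000000e+00  1.00000000e+00]] dict_keys(['color', 'depth', 'K', 'view'])
wrist [[308.71348594   0.         278.59127386]
 [  0.         308.71348594 210.44824161]
 [  0.           0.           1.        ]] [[ 2.84232522e-01  9.58754985e-01 -8.67322623e-04 -6.49413493e+02]
 [-9.09251346
[... 198 characters left out ...]
(['color', 'depth', 'K', 'view'])
{'t': 0.15, 'joints': array([-1.38223277,  0.33377707,  0.03986299,  1.46605158, -0.01339535,
        1.34328424, -0.0585332 ]), 'dq': array([ 0.00152826, -0.00190419,  0.00127028, -0.0036487 , -0.00054078,
       -0.00249102, -0.00088981]), 'effort': array([ 2.79371430e-03, -6.59044862e+01,  1.36786938e+00, -4.05876160e+01,
        1.71979191e-02,  9.57921176e-03, -2.21689862e-05]), 'position': array([184.39258727, 622.93873088, 230.61512807]), 'tool_rot': array([-0.69935596,  0.70024039, -0.10143599,  0.10136758]), 'force': array([ 0.66337256, -0.43009745,  0.36696705]), 'moment': array([-0.01952008,  0.00748906, -0.02097063]), 'width': 1.0021910026706662}
```

View pics/side0.png

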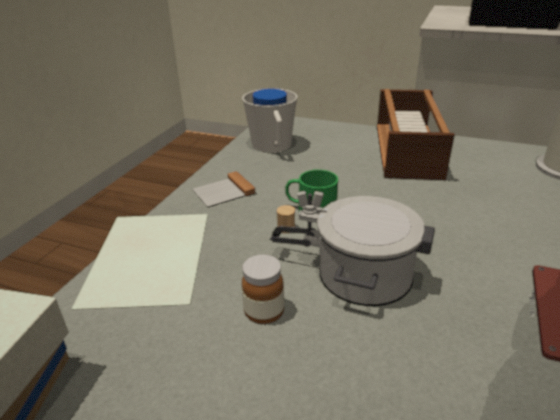

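View pics/top0.png

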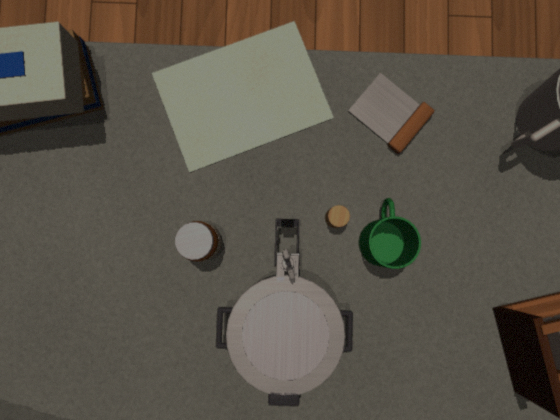

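View pics/wrist0.png

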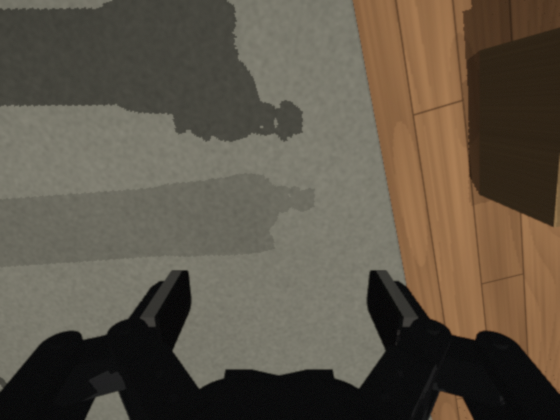

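The top view shows the pot lid centred near (286,335) and the wing nut near (289,262), with the bracket reaching up (world +x) to (288,222). The jar is at (197,241), the stamp at (339,216) and the mug at (390,243). Now I'll measure them.

```bash
cat > m.py <<'E'
from h import *
f=dict(np.load('/tmp/top.npz'));C=cloud(f);s=dict(np.load('/tmp/side.npz'));S=cloud(s)
from scipy.optimize import least_squares
for nm,X in(('top',C),('side',S)):
    m=(abs(X[...,2]-121)<5)&(X[...,0]>150)&(X[...,0]<900)&(abs(X[...,1])<200)
    P=X[m];print(nm,len(P),P.min(0),P.max(0))
    mm=m.astype(np.uint8);n,l,st,ce=cv2.connectedComponentsWithStats(mm);k=1+st[1:,4].argmax()
    print(st[k],ce[k],X[l==k].mean(0))
    (c,r)=cv2.minEnclosingCircle(X[l==k][:,:2].astype(np.float32).reshape(-1,1,2));print(c,r)
    m=(X[...,2]>128)&(X[...,2]<175)&(X[...,0]>350)&(X[...,0]<700)&(abs(X[...,1])<60)
    P=X[m];print('nut',len(P),P.min(0),P.max(0))
    for z0,z1 in((128,136),(136,145),(145,152),(152,158),(158,170)):
        Q=P[(P[:,2]>z0)&(P[:,2]<=z1)]
        if len(Q)>3:
            c=np.median(Q,0);w,v=np.linalg.eigh(np.cov(Q[:,:2].T));print(z0,len(Q),Q.mean(0),v[:,1],np.sqrt(w),Q.min(0)[:2],Q.max(0)[:2])
E
python3 m.py
python3 - <<'E'
from h import *
f=dict(np.load('/tmp/top.npz'));s=dict(np.load('/tmp/side.npz'))
a=cv2.resize(f['color'][200:310,225:355,::-1],None,fx=4.5,fy=4.5,interpolation=2)
cv2.imwrite('pics/a.png',a)
b=cv2.resize(s['color'][170:280,240:370,::-1],None,fx=5,fy=5,interpolation=2)
cv2.imwrite('pics/b.png',b)
E
```

```text
top 11826 [304.34348598 -85.91664138 116.02776881] [545.72056124 104.03775329 125.97332134]
[  226   253   119   154 11826] [284.73972603 335.51623541] [414.74023111   9.77516466 120.69134497]
(424.82061767578125, 9.029244422912598) 121.909912109375
nut 232 [506.96048219  -0.64335192 130.97326216] [552.59696306  19.01839346 162.59052106]
128 57 [529.86149985   9.39005028 134.24939991] [-0.28048453  0.95985855] [4.02147951 6.53099488] [5.20762202e+02 2.19897423e-01] [538.3991951   17.86642484]
136 16 [532.12022822  10.61411669 140.14308505] [-0.95352052 -0.30132808] [3.93193379 5.95704295] [522.63032423   2.03729943] [544.43755505  18.30883305]
145 13 [528.04161232   9.71467183 148.49319081] [-0.92546261 -0.37883895] [2.2707661  7.37520455] [516.80610154   3.90374481] [540.05659235  16.94464155]
152 51 [526.78443069   8.71133695 155.69221789] [-0.94855622 -0.31660874] [ 2.664807   12.22401257] [506.96048219  -0.64335192] [552.49646032  18.85061936]
158 95 [531.18222858   9.42734144 159.91810324] [-0.95882574 -0.28399506] [ 2.34162541 15.97793771] [ 5.07157787e+02 -4.54383316e-01] [552
[... 448 characters left out ...]
9713 8.960005  ] [514.3695342    5.09001952] [550.43995877  19.73588299]
136 90 [531.68784987  11.87270155 140.63315914] [-0.95771663 -0.28771315] [ 1.39010488 11.62555162] [512.89476325   4.99694479] [551.44209801  18.45959586]
145 70 [531.6285688   11.91501701 148.59916214] [-0.95739503 -0.28878149] [ 1.71726954 13.36141334] [511.06865577   4.2449991 ] [554.52968097  19.34078316]
152 65 [531.90558193  11.7833785  155.16893661] [-0.95463465 -0.29777961] [ 1.93362889 14.46079202] [509.88972965   1.17240526] [553.89600601  19.59780938]
158 43 [531.58320369  10.45552357 159.60120943] [-0.95171662 -0.30697797] [ 2.52913257 15.41062936] [5.11878540e+02 4.38658565e-02] [554.66640125  19.43673061]
```

```bash
ls pics
```

```text
a.png
b.png
side0.png
top0.png
wrist0.png
```

View pics/a.png

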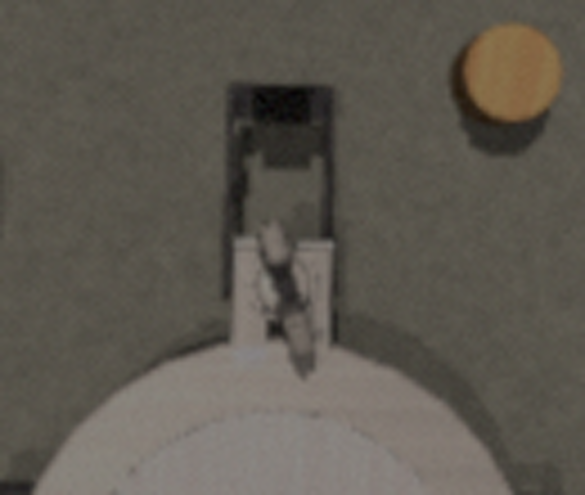

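View pics/b.png

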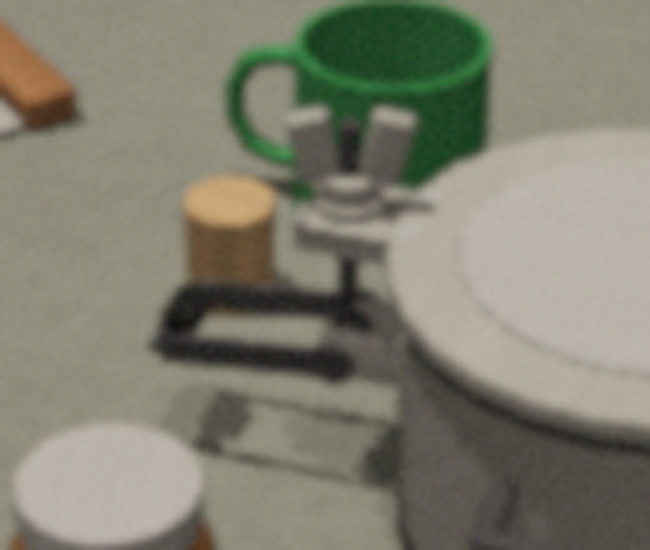

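```bash
python3 - <<'E'
from h import *
f=dict(np.load('/tmp/top.npz'));C=cloud(f);s=dict(np.load('/tmp/side.npz'));S=cloud(s)
from scipy.optimize import least_squares
for nm,X in(('top',C),('side',S)):
    m=(abs(X[...,2]-121)<4)&(X[...,0]>200)&(X[...,0]<510)&(abs(X[...,1])<200)
    cs,_=cv2.findContours(m.astype(np.uint8),0,1);c=max(cs,key=len)[:,0]
    P=X[c[:,1],c[:,0]][:,:2]; 
    r=least_squares(lambda q:np.hypot(P[:,0]-q[0],P[:,1]-q[1])-96,[420,10],loss='soft_l1');print(nm,r.x,np.median(abs(r.fun)))
    # bracket/bolt region points heights
    m=(X[...,2]>15)&(X[...,2]<118)&(X[...,0]>525)&(X[...,0]<680)&(abs(X[...,1]-5)<40);P=X[m]
    for z in range(15,118,8):
        Q=P[(P[:,2]>=z)&(P[:,2]<z+8)]
        if len(Q)>3:print(z,len(Q),Q.mean(0).round(1),Q.min(0).round(0),Q.max(0).round(0))
    hs=cv2.cvtColor(np.load('/tmp/%s.npz'%nm)['color'],cv2.COLOR_RGB2HSV)
    near=(X[...,0]>450)&(X[...,0]<750)&(abs(X[...,1])<300)&(X[...,2]>10)
    for k,(lo,hi,zz) in dict(green=(50,80,90),orange=(8,25,50)).items():
        m=near&(hs[...,0]>lo)&(hs[...,0]<hi)&(hs[...,1]>110)
        n,l,st,ce=cv2.connectedComponentsWithStats(m.astype(np.uint8))
        for i in range(1,n):
            if st[i,4]>60:Q=X[l==i];print(k,st[i,4],Q.min(0).round(),Q.max(0).round())
E
```

```text
top [413.62772882   9.44449277] 1.6226809674733573
47 78 [597.6   8.8  51.5] [539. -11.  48.] [607.  30.  55.]
55 189 [589.3   9.3  60.3] [538. -12.  55.] [606.  30.  63.]
63 57 [555.2  12.5  65.1] [526. -12.  63.] [603.  30.  71.]
111 5 [533.5  12.2 115.8] [527.  -9. 111.] [538.  27. 118.]
green 1586 [ 525. -219.   10.] [648.  36. 817.]
orange 404 [ 556. -103.   16.] [632.  36. 817.]
orange 183 [527. 131.  52.] [598. 166.  79.]
side [416.02103438   9.52336211] 2.2317992187009708
39 4 [593.1  18.5  46.1] [584. -12.  46.] [602.  30.  46.]
47 145 [577.6  13.5  51.8] [525. -13.  47.] [610.  33.  55.]
55 285 [574.2  13.   59. ] [525. -14.  55.] [608.  33.  63.]
63 123 [541.   14.2  66.5] [525. -12.  63.] [605.  32.  71.]
71 22 [532.4  14.   73.7] [526.  -2.  71.] [539.  25.  78.]
79 13 [532.5  11.4  83.1] [530.   9.  80.] [536.  13.  87.]
87 17 [532.6  11.4  91.5] [529.   6.  87.] [537.  14.  95.]
95 4 [533.1  10.7  96.5] [530.  10.  96.] [536.  12.  97.]
103 12 [535.3  26.7 110.4] [525.  25. 109.] [546.  28. 111.]
111 41 [537.3  25.1 114.8] [525.   3. 111.] [549.  28. 118.]
green 880 [ 527. -220.   21.] [ 646. -127.   92.]
orange 154 [598. -83.  16.] [628. -63.  53.]
orange 573 [529. 152.  54.] [593. 203.  83.]
```

```bash
cat >> h.py <<'E'
from scipy.spatial.transform import Rotation as R
def pose():
    s=robot.sense();q=s['tool_rot'];return s,np.array(s['position']),R.from_quat([q[1],q[2],q[3],q[0]])
def plan(goal,yaw=None):
    # delta in tool axes to goal pos; yaw of tool z (jaw) direction, tool y down
    s,p,r=pose();M=r.as_matrix()
    print('t',s['t'],'p',p.round(1),'j',np.round(s['joints'],3),'w',round(s['width'],3),'F',np.round(s['force'],1),'M',np.round(s['moment'],2))
    print('xax',M[:,0].round(3),'yax',M[:,1].round(3),'zax',M[:,2].round(3),'jawyaw',np.arctan2(M[1,2],M[0,2]).round(3))
    if goal is not None: print('d_tool',(M.T@(np.array(goal)-p)).round(1))
    if yaw is not None:
        z=np.array([np.cos(yaw),np.sin(yaw),0]);y=np.array([0,0,-1.]);x=np.cross(y,z)
        G=np.stack([x,y,z],1);print('rv',R.from_matrix(M.T@G).as_rotvec().round(3))
E
python3 - <<'E'
from h import *
plan([530.5,9.6,231]); 
for y in(1.864,-1.278):plan([530.5,9.6,231],y)
E
```

```text
t 0.15 p [184.4 622.9 230.6] j [-1.382  0.334  0.04   1.466 -0.013  1.343 -0.059] w 1.002 F [ 0.7 -0.4  0.4] M [-0.02  0.01 -0.02]
xax [ 0.959 -0.284  0.   ] yax [-0.    -0.001 -1.   ] zax [ 0.284  0.959 -0.001] jawyaw 1.283
d_tool [ 5.060e+02  3.000e-01 -4.899e+02]
t 0.15 p [184.4 622.9 230.6] j [-1.382  0.334  0.04   1.466 -0.013  1.343 -0.059] w 1.002 F [ 0.7 -0.4  0.4] M [-0.02  0.01 -0.02]
xax [ 0.959 -0.284  0.   ] yax [-0.    -0.001 -1.   ] zax [ 0.284  0.959 -0.001] jawyaw 1.283
d_tool [ 5.060e+02  3.000e-01 -4.899e+02]
rv [ 0.001 -0.581 -0.   ]
t 0.15 p [184.4 622.9 230.6] j [-1.382  0.334  0.04   1.466 -0.013  1.343 -0.059] w 1.002 F [ 0.7 -0.4  0.4] M [-0.02  0.01 -0.02]
xax [ 0.959 -0.284  0.   ] yax [-0.    -0.001 -1.   ] zax [ 0.284  0.959 -0.001] jawyaw 1.283
d_tool [ 5.060e+02  3.000e-01 -4.899e+02]
rv [0.000e+00 2.561e+00 2.000e-03]
```

>>> carry_out([
  [[33.7,0,-32.7,0,0,0,1],[33.7,0,-32.7,0,0,0,1],[33.7,0,-32.7,0,0,0,1],[33.7,0,-32.7,0,0,0,1],[33.7,0,-32.7,0,0,0,1],[33.7,0,-32.7,0,0,0,1],[33.7,0,-32.7,0,0,0,1],[33.7,0,-32.7,0,0,0,1],[33.7,0,-32.7,0,0,0,1],[33.7,0,-32.7,0,0,0,1]],
], newtons=40)

```text
t: 1.15
position: [415.3, 212.1, 231.3]
tool_rot: [0.7, -0.7, 0.101, -0.101]
force: [0.7, 0.2, 1.0]
width: 1.004
```

>>> carry_out([
  [[33.7,0,-32.7,0,0,0,1],[33.7,0,-32.7,0,0,0,1],[33.7,0,-32.7,0,0,0,1],[33.7,0,-32.7,0,0,0,1],[33.7,0,-32.7,0,0,0,1],[0,0,0,0,0.145,0,1],[0,0,0,0,0.145,0,1],[0,0,0,0,0.145,0,1],[0,0,0,0,0.145,0,1],[0,0,0,0,0.145,0,1]],
])

```text
t: 2.15
position: [529.8, 9.3, 231.1]
tool_rot: [-0.617, 0.617, -0.345, 0.345]
force: [-0.6, -0.4, -0.1]
width: 0.999
```

>>> carry_out([
  [[0,0,0,0,0.145,0,1],[0,0,0,0,0.145,0,1],[0,0,0,0,0.145,0,1],[0,0,0,0,0.145,0,1],[0,0,0,0,0.145,0,1],[0,0,0,0,0.145,0,1],[0,0,0,0,0.145,0,1],[0,0,0,0,0.145,0,1],[0,0,0,0,0.145,0,1],[0,0,0,0,0.145,0,1]],
])

```text
t: 3.15
position: [529.8, 9.4, 231.1]
tool_rot: [0.233, -0.234, 0.668, -0.667]
force: [-0.5, -0.2, 0.6]
width: 1.002
```

```bash
python3 - <<'E'
from h import *
plan([530.5,9.6,231],-1.278);grab('wrist','w1.png')
E
```

```text
t 3.15 p [529.8   9.4 231.1] j [-0.82   0.09   0.773  1.788 -0.065  1.291 -0.929] w 1.002 F [-0.5 -0.2  0.6] M [-0.01  0.07 -0.01]
xax [-0.782 -0.623  0.   ] yax [-0. -0. -1.] zax [ 0.623 -0.782 -0.   ] jawyaw -0.898
d_tool [-0.7  0.1  0.3]
rv [0.   0.38 0.  ]
```

View pics/w1.png

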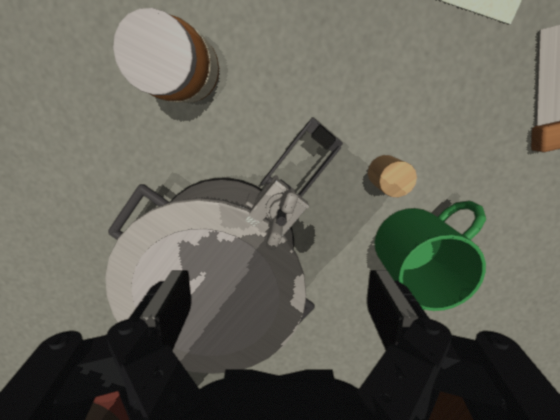

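>>> carry_out([
  [[0,0,0,0,0.13,0,1],[0,0,0,0,0.13,0,1],[0,0,0,0,0.12,0,1],[0,0,0,0,0,0,1],[0,0,0,0,0,0,1],[0,0,0,0,0,0,1],[0,0,0,0,0,0,1],[0,0,0,0,0,0,1],[0,0,0,0,0,0,1],[0,0,0,0,0,0,1]],
])

```text
t: 4.2
position: [530.0, 9.4, 231.3]
tool_rot: [0.105, -0.105, 0.699, -0.699]
force: [-1.2, 1.0, -0.4]
width: 0.998
```

```bash
python3 - <<'E'
from h import *
plan([530.5,9.6,231],-1.278);f=grab('wrist','w2.png')
X=cloud(f)
m=(X[...,2]>128)&(X[...,2]<175)&(X[...,0]>490)&(X[...,0]<570)&(abs(X[...,1]-9)<40)
P=X[m];print(len(P),P.min(0),P.max(0))
for z0,z1 in((128,136),(136,145),(145,152),(152,158),(158,170)):
        Q=P[(P[:,2]>z0)&(P[:,2]<=z1)]
        if len(Q)>3:
            w,v=np.linalg.eigh(np.cov(Q[:,:2].T));d=v[:,1];print(z0,len(Q),Q.mean(0),d,np.arctan(d[1]/d[0]),Q.min(0)[:2],Q.max(0)[:2])
E
```

```text
t 4.2 p [530.    9.4 231.3] j [-0.842  0.091  0.797  1.788 -0.068  1.291 -1.3  ] w 0.998 F [-1.2  1.  -0.4] M [-0.1   0.   -0.03]
xax [-0.956 -0.295  0.   ] yax [-0.  0. -1.] zax [ 0.295 -0.956 -0.   ] jawyaw -1.272
d_tool [-0.6  0.3 -0. ]
rv [0.    0.006 0.   ]
899 [509.27924115  -1.97878276 128.18665193] [555.21426622  18.13718691 163.633568  ]
128 139 [533.09530786   8.61816502 134.54600639] [-0.29859991  0.95437838] -1.267571030662934 [523.18050465  -1.67291964] [541.12822026  17.67873124]
136 79 [531.7997118    7.52893252 137.66653087] [0.18306549 0.98310072] 1.3866925884642722 [524.17607849  -1.15656094] [552.46730127  16.04838463]
145 58 [531.45689837   7.98214636 149.08547433] [-0.95849002 -0.28512608] 0.2891379642997255 [521.57291029   1.44908542] [552.9608094   16.98925936]
152 158 [531.80373545   8.00912162 156.06171704] [-0.97215292 -0.23434739] 0.23654721140791043 [509.27924115   1.15463791] [555.21426622  17.98665009]
158 465 [533.81490825   8.51771498 160.84856512] [-0.95660009 -0.29140397] 0.2956941819061621 [509.37255532  -1.97878276] [554.98603165  18.13718691]
```

View pics/w2.png

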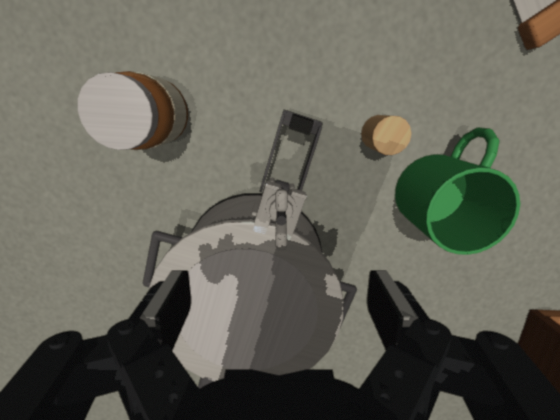

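The wrist view puts the nut at (281,205), between the fingers, with its wings lined up. The averaged centre is about (531, 9), which agrees with the lid centre plus 115 mm. I'll descend and close.

>>> carry_out([
  [[-0.9,18.5,0.5,0,0,0,1],[0,18.5,0,0,0,0,1],[0,18.5,0,0,0,0,1],[0,18.5,0,0,0,0,1],[0,19,0,0,0,0,1],[0,0,0,0,0,0,-0.5],[0,0,0,0,0,0,-0.5],[0,0,0,0,0,0,-0.5],[0,0,0,0,0,0,-0.5],[0,0,0,0,0,0,-0.5]],
])

```text
t: 5.25
position: [531.4, 9.3, 139.0]
tool_rot: [0.106, -0.105, 0.699, -0.699]
force: [-0.1, -0.1, 0.2]
width: 0.251
```

>>> carry_out([
  [[0,0,0,0,0,0,-1],[0,0,0,0,0,0,-1],[0,0,0,0,0,0,-1],[0,0,0,0,0,0,-1],[0,0,0,0,0,0,-1],[0,0,0,0,0,0,-1],[0,0,0,0,0,0,-1],[0,0,0,0,0,0,-1],[0,0,0,0,0,0,-1],[0,0,0,0,0,0,-1]],
])

```text
t: 6.25
position: [531.5, 8.5, 138.8]
tool_rot: [-0.105, 0.105, -0.699, 0.7]
force: [1.3, -4.6, 5.7]
width: 0.089
```

```bash
python3 - <<'E'
from h import *
plan([531,9.2,138],-1.278);f=grab('wrist','w3.png');grab('side','s3.png')
s=dict(np.load('/tmp/side.npz'))
cv2.imwrite('pics/b3.png',cv2.resize(s['color'][150:280,240:400,::-1],None,fx=4,fy=4,interpolation=2))
E
```

```text
t 6.25 p [531.5   8.5 138.8] j [-0.803  0.198  0.791  1.902 -0.156  1.104 -1.224] w 0.089 F [ 1.3 -4.6  5.7] M [-1.1  -0.38  0.01]
xax [-0.956 -0.294 -0.001] yax [ 0.001 -0.001 -1.   ] zax [ 0.294 -0.956  0.001] jawyaw -1.273
d_tool [ 0.3  0.8 -0.8]
rv [-0.001  0.005 -0.001]
```

View pics/w3.png

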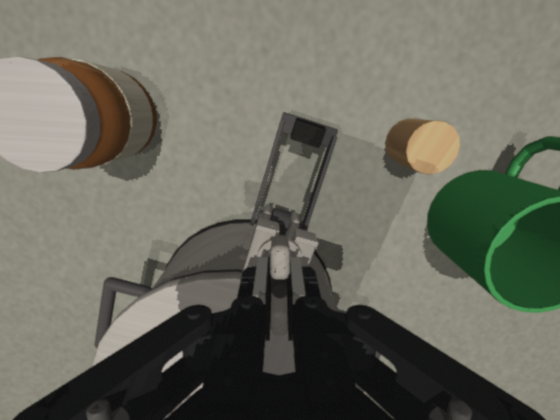

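View pics/b3.png

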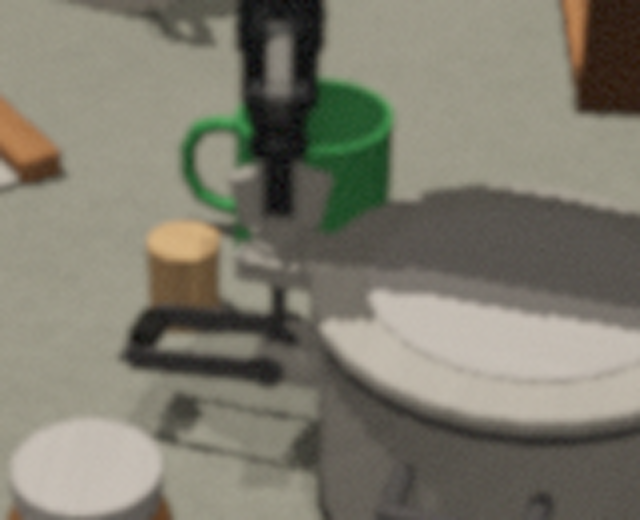

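The fingers have closed on both wings (width about 8 mm), with a small side load of 4.6 N. I'll ease that off and start turning anticlockwise.

>>> carry_out([
  [[0,-0.5,0.8,0,0,0,-1],[0,0,0,0,-0.05,0,-1],[0,-0.1,0,0,-0.1,0,-1],[0,-0.2,0,0,-0.14,0,-1],[0,-0.2,0,0,-0.14,0,-1],[0,-0.2,0,0,-0.14,0,-1],[0,-0.2,0,0,-0.14,0,-1],[0,-0.2,0,0,-0.14,0,-1],[0,0,0,0,0,0,-1],[0,0,0,0,0,0,-1]],
])

```text
t: 7.35
position: [531.2, 8.5, 139.9]
tool_rot: [0.383, -0.383, 0.594, -0.594]
force: [0.7, -2.1, 2.8]
width: 0.09
```

```bash
python3 - <<'E'
from h import *
plan(None);f=grab('wrist','w4.png')
E
```

```text
t 7.35 p [531.2   8.5 139.9] j [-0.706  0.182  0.678  1.897 -0.128  1.106 -0.405] w 0.09 F [ 0.7 -2.1  2.8] M [-0.6 -0.2  0.1]
xax [-0.413 -0.911 -0.   ] yax [ 0.  0. -1.] zax [ 0.911 -0.413 -0.   ] jawyaw -0.426
```

View pics/w4.png

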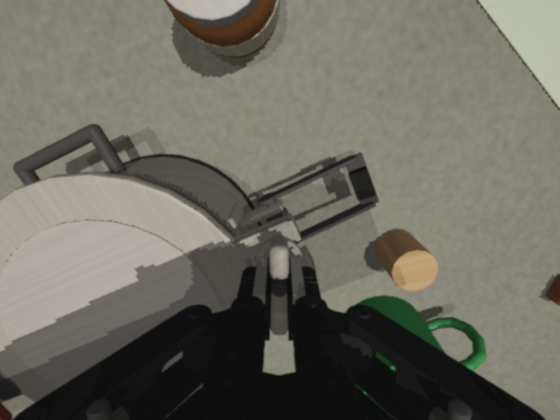

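The wings turn with the gripper (still between the pads at (279,262)), and the forces are small. I'll continue.

>>> carry_out([
  [[0,-0.2,0,0,-0.14,0,-1],[0,-0.2,0,0,-0.14,0,-1],[0,-0.2,0,0,-0.14,0,-1],[0,-0.2,0,0,-0.14,0,-1],[0,-0.2,0,0,-0.14,0,-1],[0,-0.2,0,0,-0.14,0,-1],[0,-0.2,0,0,-0.14,0,-1],[0,-0.2,0,0,-0.14,0,-1],[0,-0.2,0,0,-0.14,0,-1],[0,-0.1,0,0,-0.14,0,-1]],
])

```text
t: 8.4
position: [530.9, 8.3, 141.7]
tool_rot: [-0.676, 0.677, -0.206, 0.206]
force: [-0.9, -4.3, 3.7]
width: 0.089
```

>>> carry_out([
  [[0,-0.2,0,0,-0.14,0,-1],[0,-0.2,0,0,-0.14,0,-1],[0,-0.2,0,0,-0.14,0,-1],[0,-0.2,0,0,-0.14,0,-1],[0,-0.2,0,0,-0.14,0,-1],[0,-0.2,0,0,-0.14,0,-1],[0,-0.2,0,0,-0.14,0,-1],[0,-0.2,0,0,-0.14,0,-1],[0,-0.2,0,0,-0.12,0,-1],[0,0,0,0,0,0,-1]],
])

```text
t: 9.4
position: [530.9, 7.9, 143.4]
tool_rot: [-0.67, 0.671, 0.224, -0.225]
force: [0.2, -5.0, 2.2]
width: 0.09
```

```bash
python3 - <<'E'
from h import *
plan(None);f=grab('wrist','w5.png');s=grab('side')
cv2.imwrite('pics/b5.png',cv2.resize(s['color'][150:280,240:400,::-1],None,fx=4,fy=4,interpolation=2))
E
```

```text
t 9.4 p [530.9   7.9 143.4] j [-0.463  0.161  0.401  1.883 -0.069  1.113  2.182] w 0.09 F [ 0.2 -5.   2.2] M [-1.17 -0.18  0.11]
xax [ 0.798  0.602 -0.001] yax [-0.001 -0.001 -1.   ] zax [-0.602  0.798 -0.   ] jawyaw 2.217
```

View pics/w5.png

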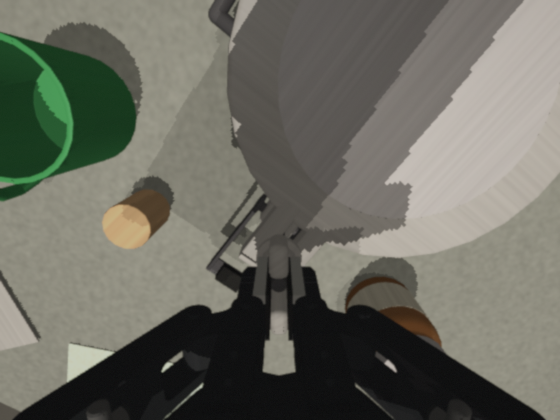

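View pics/b5.png

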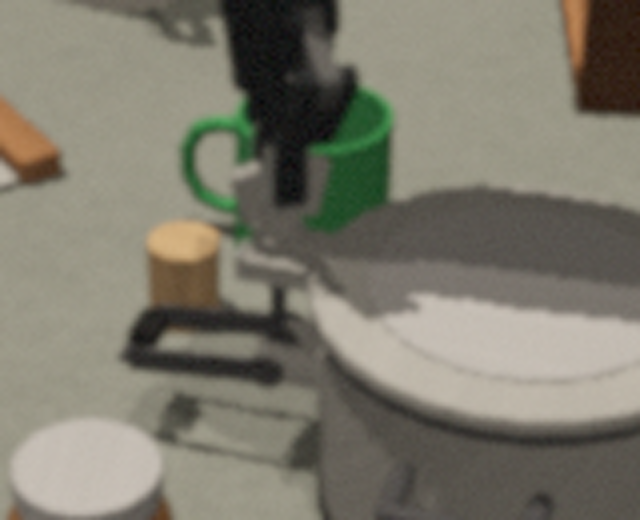

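Turned 3.49 rad so far (the tool rose 4.5 mm, matching the thread). I'll re-grip to get more margin: open, turn back half a turn in place (the open fingers clear the wings), and grip again.

>>> carry_out([
  [[0,0,0,0,0,0,1],[0,0,0,0,0,0,1],[0,0,0,0,0,0,1],[0,0,0,0,0,0,1],[0,0,0,0,0,0,1],[0,0,0,0,0,0,1],[0,0,0,0,0.14,0,1],[0,0,0,0,0.14,0,1],[0,0,0,0,0.14,0,1],[0,0,0,0,0.14,0,1]],
])

```text
t: 10.5
position: [531.2, 8.4, 143.6]
tool_rot: [0.707, -0.706, -0.029, 0.029]
force: [0.2, -0.8, -0.7]
width: 1.002
```

>>> carry_out([
  [[0,0,0,0,0.14,0,1],[0,0,0,0,0.14,0,1],[0,0,0,0,0.14,0,1],[0,0,0,0,0.14,0,1],[0,0,0,0,0.14,0,1],[0,0,0,0,0.14,0,1],[0,0,0,0,0.14,0,1],[0,0,0,0,0.14,0,1],[0,0,0,0,0.14,0,1],[0,0,0,0,0.14,0,1]],
])

```text
t: 11.5
position: [531.2, 8.5, 143.6]
tool_rot: [0.559, -0.559, 0.433, -0.433]
force: [-0.1, 0.2, 0.3]
width: 1.0
```

>>> carry_out([
  [[0,0,0,0,0.14,0,1],[0,0,0,0,0.14,0,1],[0,0,0,0,0.14,0,1],[0,0,0,0,0.14,0,1],[0,0,0,0,0.14,0,1],[0,0,0,0,0.14,0,1],[0,0,0,0,0.14,0,1],[0,0,0,0,0.14,0,1],[0,0,0,0,0.06,0,1],[0,0,0,0,0,0,1]],
])

```text
t: 12.5
position: [531.2, 8.5, 143.6]
tool_rot: [-0.225, 0.225, -0.67, 0.67]
force: [0.4, -0.6, -0.3]
width: 0.999
```

```bash
python3 - <<'E'
from h import *
plan([531,8.8,144],2.217-np.pi);f=grab('wrist','w6.png');s=grab('side')
cv2.imwrite('pics/b6.png',cv2.resize(s['color'][150:280,240:400,::-1],None,fx=4,fy=4,interpolation=2))
X=cloud(s)
m=(X[...,2]>128)&(X[...,2]<175)&(X[...,0]>490)&(X[...,0]<570)&(abs(X[...,1]-9)<25)
P=X[m];print(len(P),P.min(0),P.max(0));c=np.mean(P,0);w,v=np.linalg.eigh(np.cov(P[:,:2].T));print(c,v[:,1])
E
```

```text
t 12.5 p [531.2   8.5 143.6] j [-0.753  0.183  0.73   1.894 -0.136  1.114 -0.893] w 0.999 F [ 0.4 -0.6 -0.3] M [0.01 0.03 0.05]
xax [-0.797 -0.604 -0.   ] yax [ 0. -0. -1.] zax [ 0.604 -0.797  0.   ] jawyaw -0.923
d_tool [ 0.  -0.4 -0.4]
rv [-0.     0.002 -0.   ]
234 [519.82409492   6.83178613 128.37640321] [552.28879198  25.5763655  166.97847585]
[537.65197415  17.53362754 146.25855419] [-0.88750464 -0.46079878]
```

View pics/b6.png

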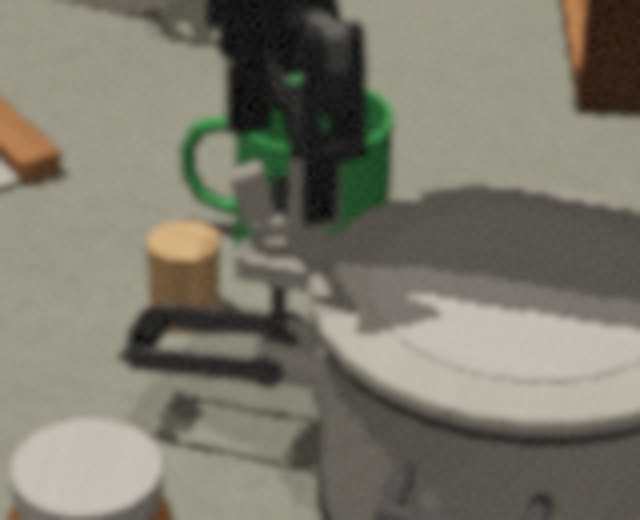

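View pics/w6.png

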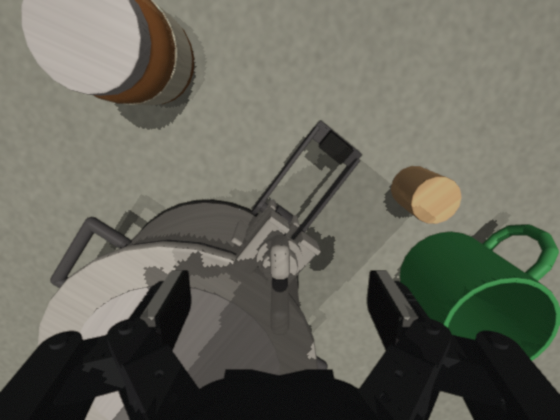

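The nut's wings sit at (279,265), still lined up with the jaws, and their tops are now about 166 mm (they were 162). Re-grip and turn another 0.92 rad.

>>> carry_out([
  [[0,-0.2,0,0,0,0,-1],[0,0,0,0,0,0,-1],[0,0,0,0,0,0,-1],[0,0,0,0,0,0,-1],[0,0,0,0,0,0,-1],[0,0,0,0,0,0,-1],[0,0,0,0,0,0,-1],[0,0,0,0,0,0,-1],[0,0,0,0,0,0,-1],[0,0,0,0,0,0,-1]],
])

```text
t: 13.6
position: [531.4, 8.2, 143.9]
tool_rot: [-0.225, 0.225, -0.67, 0.67]
force: [1.2, -2.2, 0.5]
width: 0.095
```

>>> carry_out([
  [[0,-0.1,0,0,-0.08,0,-1],[0,-0.2,0,0,-0.12,0,-1],[0,-0.2,0,0,-0.12,0,-1],[0,-0.2,0,0,-0.12,0,-1],[0,-0.2,0,0,-0.12,0,-1],[0,-0.2,0,0,-0.12,0,-1],[0,-0.2,0,0,-0.12,0,-1],[0,-0.2,0,0,-0.12,0,-1],[0,0,0,0,0,0,-1],[0,0,0,0,0,0,-1]],
])

```text
t: 14.6
position: [531.1, 8.3, 145.2]
tool_rot: [-0.499, 0.499, -0.501, 0.501]
force: [2.3, -2.4, -0.3]
width: 0.093
```

```bash
python3 - <<'E'
from h import *
plan([531,8.8,144],0);s=grab('side')
cv2.imwrite('pics/b7.png',cv2.resize(s['color'][150:280,240:400,::-1],None,fx=4,fy=4,interpolation=2))
E
```

```text
t 14.6 p [531.1   8.3 145.2] j [-6.580e-01  1.710e-01  6.210e-01  1.889e+00 -1.100e-01  1.116e+00
 -1.000e-03] w 0.093 F [ 2.3 -2.4 -0.3] M [-0.44 -0.29  0.2 ]
xax [-0.005 -1.     0.   ] yax [-0. -0. -1.] zax [ 1.    -0.005 -0.   ] jawyaw -0.005
d_tool [-0.5  1.2 -0.1]
rv [ 0.    -0.005  0.   ]
```

View pics/b7.png

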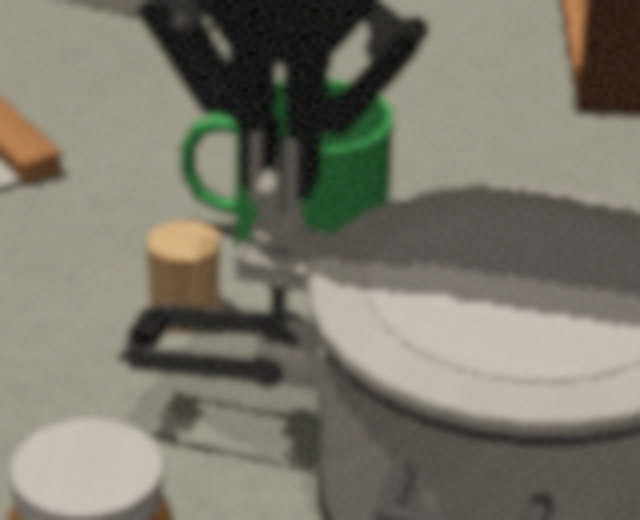

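The wings are now square to the swing (jaw yaw 0), with total turning of 4.41 rad, which means at least 5.6 mm of climb. Next: release, rise, close, and go behind the nut on the pot side.

>>> carry_out([
  [[0,0,0,0,0,0,1],[0,0,0,0,0,0,1],[0,0,0,0,0,0,1],[0,0,0,0,0,0,1],[0,0,0,0,0,0,1],[0,-25,0,0,0,0,1],[0,-25,0,0,0,0,1],[0,0,-15,0,0,0,-1],[0,0,-16,0,0,0,-1],[0,0,0,0,0,0,-1]],
])

```text
t: 15.65
position: [499.0, 8.5, 195.5]
tool_rot: [0.5, -0.499, 0.501, -0.5]
force: [0.4, 0.1, 0.9]
width: 0.517
```

>>> carry_out([
  [[0,0,0,0,0,0,-1],[0,0,0,0,0,0,-1],[0,0,0,0,0,0,-1],[0,0,0,0,0,0,-1],[0,0,0,0,0,0,-1],[0,0,0,0,0,0,-1],[0,0,0,0,0,0,-1],[0,0,0,0,0,0,-1],[0,0,0,0,0,0,-1],[0,0,0,0,0,0,-1]],
])

```text
t: 16.65
position: [500.2, 8.5, 195.4]
tool_rot: [-0.5, 0.499, -0.5, 0.501]
force: [-0.5, 0.6, 0.0]
width: 0.001
```

```bash
python3 - <<'E'
from h import *
plan([500,8.8,148],0);f=grab('wrist','w8.png');s=grab('side');t=grab('top')
cv2.imwrite('pics/b8.png',cv2.resize(s['color'][130:280,240:400,::-1],None,fx=4,fy=4,interpolation=2))
for n in('side','wrist'):
    X=cloud(dict(np.load('/tmp/%s.npz'%n)))
    m=(X[...,2]>128)&(X[...,2]<172)&(X[...,0]>518)&(X[...,0]<570)&(abs(X[...,1]-9)<35)
    P=X[m];print(len(P),P.min(0),P.max(0))
    m=(X[...,2]>174)&(X[...,2]<280)&(X[...,0]>460)&(X[...,0]<570)&(abs(X[...,1]-9)<25)
    P=X[m];
    for z in range(174,250,8):
        Q=P[(P[:,2]>=z)&(P[:,2]<z+8)]
        if len(Q):print(z,len(Q),Q.min(0).round(),Q.max(0).round())
E
```

```text
t 16.65 p [500.2   8.5 195.4] j [-0.698  0.038  0.614  1.897 -0.024  1.214 -0.078] w 0.001 F [-0.5  0.6  0. ] M [ 0.02 -0.02 -0.02]
xax [-0.002 -1.    -0.   ] yax [ 0.  0. -1.] zax [ 1.    -0.002  0.   ] jawyaw -0.002
d_tool [-0.3 47.4 -0.2]
rv [-0.    -0.002 -0.   ]
253 [519.83569431 -13.13380894 128.0617668 ] [545.622724    35.12600174 167.65398516]
190 4 [495.   8. 196.] [500.  20. 198.]
198 44 [489.   5. 199.] [513.  23. 206.]
206 67 [488.   5. 206.] [516.  23. 214.]
214 76 [488.   3. 214.] [516.  22. 222.]
222 78 [488.   2. 222.] [516.  22. 230.]
230 65 [486.   7. 230.] [519.  23. 238.]
238 132 [471.  -2. 238.] [534.  25. 246.]
246 230 [466.  -2. 246.] [539.  24. 254.]
1634 [518.90304898 -15.43326824 128.0835309 ] [544.904331    31.74043523 169.74080327]
198 180 [489.  14. 200.] [513.  20. 206.]
206 463 [487.  14. 206.] [514.  20. 214.]
214 552 [487.  14. 214.] [515.  20. 222.]
222 596 [487.  14. 222.] [515.  20. 230.]
230 756 [484.  -3. 230.] [518.  21. 238.]
238 1817 [469.  -4. 238.] [534.  23. 246.]
246 4962 [462.  -4. 246.] [540.  23. 254.]
```

View pics/b8.png

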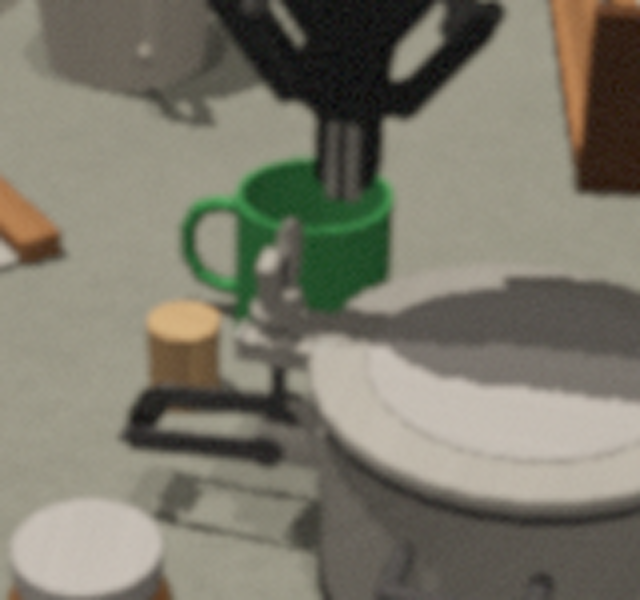

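View pics/w8.png

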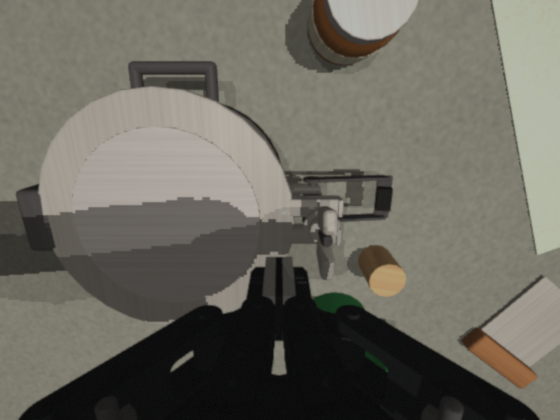

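The closed fingertips are about 25 mm thick (±12.5 mm), and the wings stand square with tops about 168 mm. I'll lower behind the nut and push gently.

>>> carry_out([
  [[0,16,0,0,0,0,-1],[0,16,0,0,0,0,-1],[0,15,0,0,0,0,-1],[0,0,5,0,0,0,-1],[0,0,4,0,0,0,-1],[0,0,3,0,0,0,-1],[0,0,3,0,0,0,-1],[0,0,3,0,0,0,-1],[0,0,3,0,0,0,-1],[0,0,2,0,0,0,-1]],
])

```text
t: 17.8
position: [523.6, 8.3, 148.6]
tool_rot: [-0.499, 0.499, -0.5, 0.501]
force: [-3.4, -1.9, 3.0]
width: 0.002
```

```bash
python3 - <<'E'
from h import *
plan([523,9,148],0);s=grab('side')
cv2.imwrite('pics/b9.png',cv2.resize(s['color'][130:280,240:400,::-1],None,fx=4,fy=4,interpolation=2))
E
```

```text
t 17.8 p [523.6   8.3 148.6] j [-0.669  0.148  0.624  1.903 -0.096  1.12  -0.011] w 0.002 F [-3.4 -1.9  3. ] M [-0.22  0.48  0.02]
xax [-0.002 -1.     0.   ] yax [ 0. -0. -1.] zax [ 1.    -0.002  0.   ] jawyaw -0.002
d_tool [-0.7  0.6 -0.6]
rv [-0.    -0.002  0.   ]
```

View pics/b9.png

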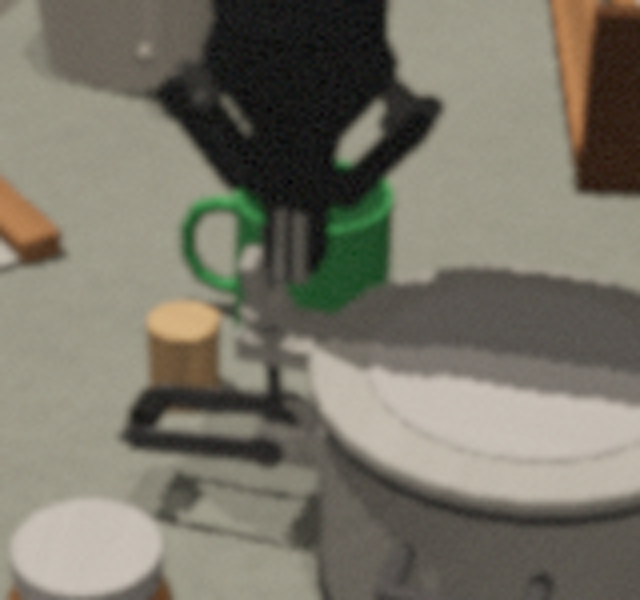

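The bolt is swinging out past the lips at about 3.4 N, which matches hinge friction alone. I'll follow the arc.

>>> carry_out([
  [[0,0.4,4.4,0,0,0,-1],[0,0.5,4.4,0,0,0,-1],[0,0.8,4.3,0,0,0,-1],[0,0.9,4.3,0,0,0,-1],[0,1.3,4.2,0,0,0,-1],[0,1.3,4.2,0,0,0,-1],[0,1.7,4.1,0,0,0,-1],[0,1.7,4.0,0,0,0,-1],[0,2.1,3.9,0,0,0,-1],[0,2.1,3.9,0,0,0,-1]],
])

```text
t: 18.85
position: [565.3, 8.5, 135.4]
tool_rot: [-0.5, 0.499, -0.5, 0.501]
force: [-0.8, 0.3, 2.7]
width: 0.002
```

```bash
python3 - <<'E'
from h import *
plan([564.5,9,135.2],0);s=grab('side')
cv2.imwrite('pics/b10.png',cv2.resize(s['color'][130:280,240:400,::-1],None,fx=4,fy=4,interpolation=2))
E
```

```text
t 18.85 p [565.3   8.5 135.4] j [-0.625  0.262  0.621  1.82  -0.169  1.112  0.053] w 0.002 F [-0.8  0.3  2.7] M [ 0.03  0.2  -0.  ]
xax [-0.002 -1.    -0.   ] yax [ 0.  0. -1.] zax [ 1.    -0.002  0.   ] jawyaw -0.002
d_tool [-0.5  0.2 -0.8]
rv [-0.    -0.002 -0.   ]
```

View pics/b10.png

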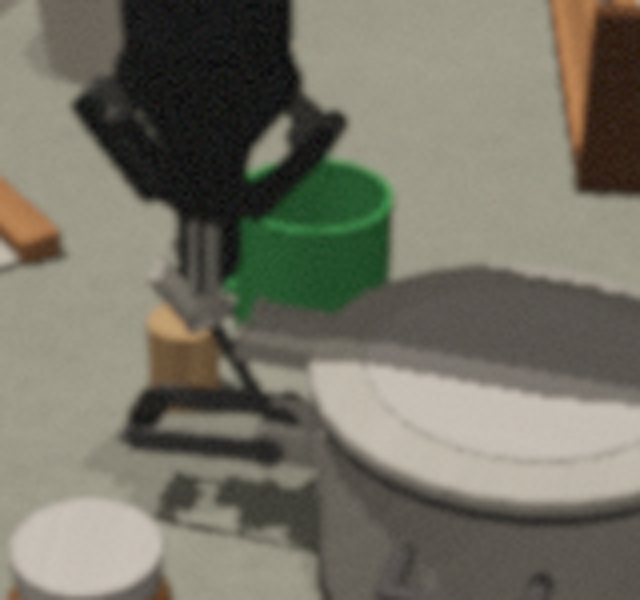

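>>> carry_out([
  [[0,2.5,3.6,0,0,0,-1],[0,2.5,3.6,0,0,0,-1],[0,2.9,3.4,0,0,0,-1],[0,2.9,3.3,0,0,0,-1],[0,3.1,3.1,0,0,0,-1],[0,3.2,3.0,0,0,0,-1],[0,2.4,4.4,0,0,0,-1],[0,2.4,4.4,0,0,0,-1],[0,2.9,4.2,0,0,0,-1],[0,2.9,4.2,0,0,0,-1]],
])

```text
t: 19.9
position: [601.9, 8.2, 107.1]
tool_rot: [0.499, -0.5, 0.501, -0.5]
force: [-2.2, -0.4, 1.4]
width: 0.003
```

```bash
python3 - <<'E'
from h import *
plan([602,9,107.6],0);s=grab('side')
cv2.imwrite('pics/b11.png',cv2.resize(s['color'][130:280,220:380,::-1],None,fx=4,fy=4,interpolation=2))
E
```

```text
t 19.9 p [601.9   8.2 107.1] j [-0.576  0.374  0.603  1.756 -0.236  1.086  0.104] w 0.003 F [-2.2 -0.4  1.4] M [-0.01  0.53  0.  ]
xax [-0.002 -1.     0.   ] yax [-0.001 -0.    -1.   ] zax [ 1.    -0.002 -0.001] jawyaw -0.002
d_tool [-0.8 -0.5  0.1]
rv [ 0.001 -0.002  0.   ]
```

View pics/b11.png

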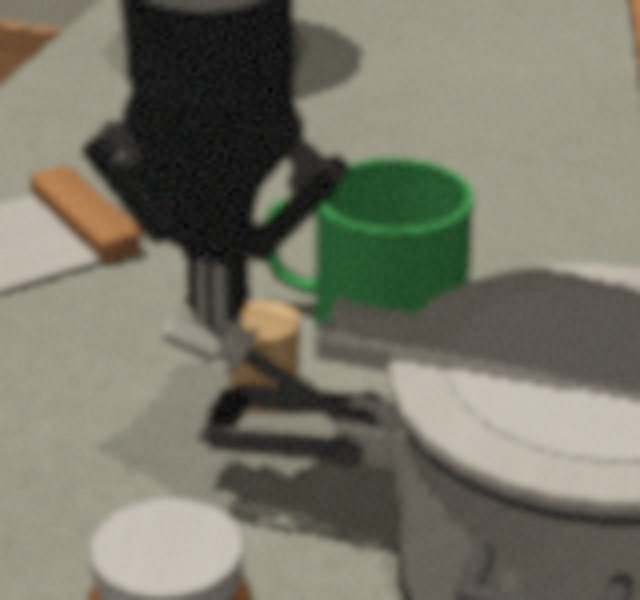

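The bolt is at about 1.1 rad and the forces are still only friction. The pad can appear from 1.25, so I go slowly from here and read the force as I go.

>>> carry_out([
  [[0,1.5,1,0,0,0,-1],[0,1.5,1,0,0,0,-1],[0,1.5,1,0,0,0,-1],[0,1.5,1,0,0,0,-1],[0,1.5,1,0,0,0,-1],[0,1.5,1,0,0,0,-1],[0,0,0,0,0,0,-1],[0,0,0,0,0,0,-1],[0,0,0,0,0,0,-1],[0,0,0,0,0,0,-1]],
])

```text
t: 20.95
position: [608.2, 8.3, 98.9]
tool_rot: [-0.5, 0.499, -0.5, 0.501]
force: [1.2, 0.0, 0.2]
width: -0.001
```

>>> carry_out([
  [[0,0.7,0.3,0,0,0,-1],[0,0.7,0.3,0,0,0,-1],[0,0.7,0.3,0,0,0,-1],[0,0.7,0.3,0,0,0,-1],[0,0.7,0.3,0,0,0,-1],[0,0,0,0,0,0,-1],[0,0,0,0,0,0,-1],[0,0,0,0,0,0,-1],[0,0,0,0,0,0,-1],[0,0,0,0,0,0,-1]],
])

```text
t: 21.95
position: [609.7, 8.3, 95.4]
tool_rot: [-0.5, 0.499, -0.5, 0.501]
force: [2.0, -0.0, 2.2]
width: -0.001
```

>>> carry_out([
  [[0,0.7,0.2,0,0,0,-1],[0,0.7,0.2,0,0,0,-1],[0,0.7,0.2,0,0,0,-1],[0,0.7,0.2,0,0,0,-1],[0,0.7,0.2,0,0,0,-1],[0,0,0,0,0,0,-1],[0,0,0,0,0,0,-1],[0,0,0,0,0,0,-1],[0,0,0,0,0,0,-1],[0,0,0,0,0,0,-1]],
])

```text
t: 22.95
position: [610.9, 8.3, 92.0]
tool_rot: [-0.5, 0.499, -0.5, 0.501]
force: [4.4, 0.1, 3.8]
width: -0.003
```

```bash
python3 - <<'E'
from h import *
plan(None);s=grab('side')
cv2.imwrite('pics/b12.png',cv2.resize(s['color'][130:280,220:380,::-1],None,fx=4,fy=4,interpolation=2))
E
```

```text
t 22.95 p [610.9   8.3  92. ] j [-0.561  0.408  0.594  1.748 -0.257  1.063  0.119] w -0.003 F [4.4 0.1 3.8] M [-0.03 -1.04  0.01]
xax [-0.002 -1.     0.   ] yax [ 0.001 -0.    -1.   ] zax [ 1.    -0.002  0.001] jawyaw -0.002
```

View pics/b12.png

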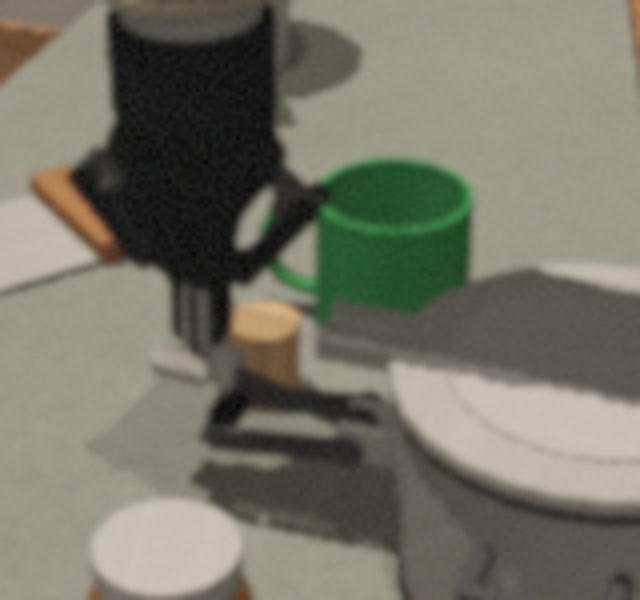

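The +x force of 4.4 N comes from the tip rubbing against the hub's top face, so I shift 4 mm outward and keep lowering slowly.

>>> carry_out([
  [[0,-0.5,2,0,0,0,-1],[0,0,2,0,0,0,-1],[0,0,1,0,0,0,-1],[0,0.5,0,0,0,0,-1],[0,0.5,0,0,0,0,-1],[0,0.5,0,0,0,0,-1],[0,0,0,0,0,0,-1],[0,0,0,0,0,0,-1],[0,0,0,0,0,0,-1],[0,0,0,0,0,0,-1]],
])

```text
t: 24.0
position: [615.7, 8.2, 90.9]
tool_rot: [-0.5, 0.499, -0.5, 0.501]
force: [-0.4, 0.1, 0.1]
width: -0.004
```

>>> carry_out([
  [[0,0.7,0,0,0,0,-1],[0,0.7,0,0,0,0,-1],[0,0.6,0,0,0,0,-1],[0,0,0,0,0,0,-1],[0,0,0,0,0,0,-1],[0,0,0,0,0,0,-1],[0,0,0,0,0,0,-1],[0,0,0,0,0,0,-1],[0,0,0,0,0,0,-1],[0,0,0,0,0,0,-1]],
])

```text
t: 25.0
position: [615.7, 8.3, 88.9]
tool_rot: [-0.5, 0.499, -0.5, 0.501]
force: [1.2, 0.6, 2.5]
width: -0.002
```

>>> carry_out([
  [[0,0.7,0,0,0,0,-1],[0,0.7,0,0,0,0,-1],[0,0.6,0,0,0,0,-1],[0,0,0,0,0,0,-1],[0,0,0,0,0,0,-1],[0,0,0,0,0,0,-1],[0,0,0,0,0,0,-1],[0,0,0,0,0,0,-1],[0,0,0,0,0,0,-1],[0,0,0,0,0,0,-1]],
])

```text
t: 26.0
position: [615.5, 8.3, 86.8]
tool_rot: [0.499, -0.5, 0.501, -0.5]
force: [1.3, -0.0, 1.8]
width: -0.001
```

>>> carry_out([
  [[0,0.7,0,0,0,0,-1],[0,0.7,0,0,0,0,-1],[0,0.6,0,0,0,0,-1],[0,0,0,0,0,0,-1],[0,0,0,0,0,0,-1],[0,0,0,0,0,0,-1],[0,0,0,0,0,0,-1],[0,0,0,0,0,0,-1],[0,0,0,0,0,0,-1],[0,0,0,0,0,0,-1]],
])

```text
t: 27.0
position: [615.6, 8.3, 84.8]
tool_rot: [0.499, -0.5, 0.501, -0.5]
force: [0.9, -0.7, 1.6]
width: -0.003
```

```bash
python3 - <<'E'
from h import *
plan(None);s=grab('side')
cv2.imwrite('pics/b13.png',cv2.resize(s['color'][130:280,220:380,::-1],None,fx=4,fy=4,interpolation=2))
E
```

```text
t 27.0 p [615.6   8.3  84.8] j [-0.553  0.426  0.589  1.741 -0.267  1.055  0.126] w -0.003 F [ 0.9 -0.7  1.6] M [ 0.06 -0.22  0.05]
xax [-0.002 -1.    -0.   ] yax [-0.  0. -1.] zax [ 1.    -0.002 -0.   ] jawyaw -0.002
```

View pics/b13.png

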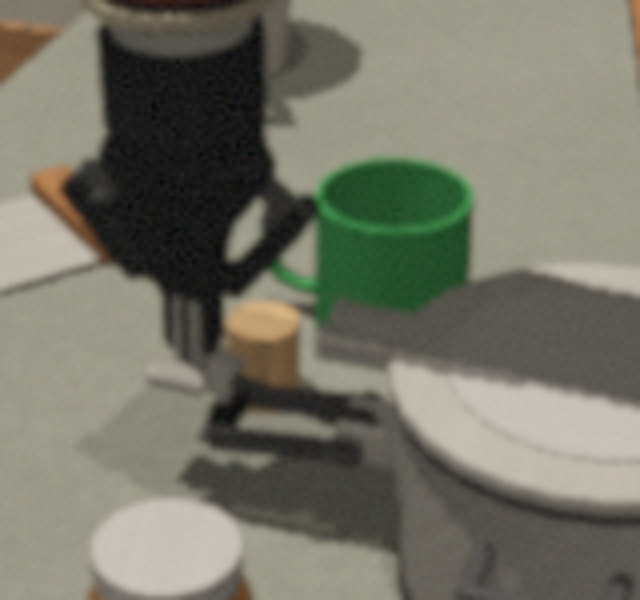

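Still only friction load. I continue in 3 mm steps.

>>> carry_out([
  [[0,0.7,0,0,0,0,-1],[0,0.7,0,0,0,0,-1],[0,0.6,0,0,0,0,-1],[0,0.5,0,0,0,0,-1],[0,0.5,0,0,0,0,-1],[0,0,0,0,0,0,-1],[0,0,0,0,0,0,-1],[0,0,0,0,0,0,-1],[0,0,0,0,0,0,-1],[0,0,0,0,0,0,-1]],
])

```text
t: 28.05
position: [616.0, 8.3, 82.1]
tool_rot: [-0.5, 0.499, -0.5, 0.501]
force: [2.2, 0.7, 5.2]
width: -0.0
```

>>> carry_out([
  [[0,0.7,0,0,0,0,-1],[0,0.7,0,0,0,0,-1],[0,0.6,0,0,0,0,-1],[0,0.5,0,0,0,0,-1],[0,0,0,0,0,0,-1],[0,0,0,0,0,0,-1],[0,0,0,0,0,0,-1],[0,0,0,0,0,0,-1],[0,0,0,0,0,0,-1],[0,0,0,0,0,0,-1]],
])

```text
t: 29.05
position: [616.5, 8.2, 80.1]
tool_rot: [-0.5, 0.499, -0.5, 0.501]
force: [2.6, -0.4, 7.4]
width: -0.001
```

The force is now climbing in step with travel (1.6, then 5.2, then 7.4 N), so the bolt is on the rubber. One more 2 mm press.

>>> carry_out([
  [[0,0.5,0,0,0,0,-1],[0,0.5,0,0,0,0,-1],[0,0.5,0,0,0,0,-1],[0,0.5,0,0,0,0,-1],[0,0,0,0,0,0,-1],[0,0,0,0,0,0,-1],[0,0,0,0,0,0,-1],[0,0,0,0,0,0,-1],[0,0,0,0,0,0,-1],[0,0,0,0,0,0,-1]],
])

```text
t: 30.05
position: [617.0, 8.2, 78.6]
tool_rot: [-0.5, 0.499, -0.5, 0.501]
force: [3.6, 0.6, 10.8]
width: -0.004
```

```bash
python3 - <<'E'
from h import *
plan(None);s=grab('side')
cv2.imwrite('pics/b14.png',cv2.resize(s['color'][130:280,220:380,::-1],None,fx=4,fy=4,interpolation=2))
E
```

```text
t 30.05 p [617.    8.2  78.6] j [-0.55   0.434  0.586  1.745 -0.273  1.041  0.131] w -0.004 F [ 3.6  0.6 10.8] M [-0.   -0.65 -0.06]
xax [-0.002 -1.    -0.   ] yax [ 0.003  0.    -1.   ] zax [ 1.    -0.002  0.003] jawyaw -0.002
```

View pics/b14.png

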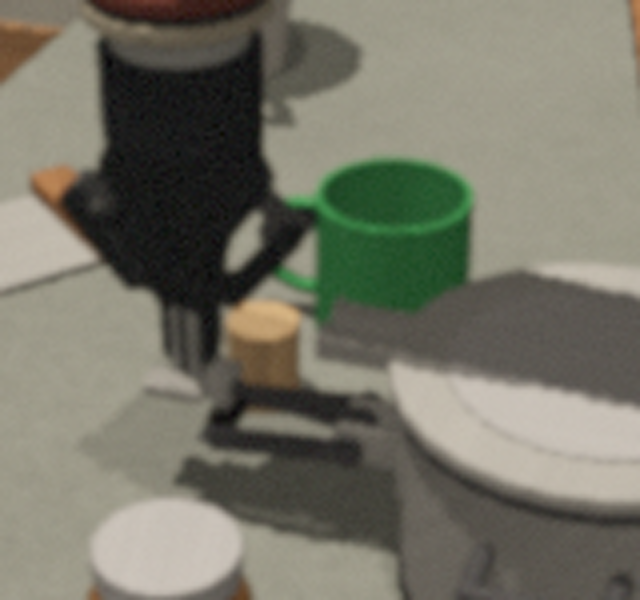

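The rate of about 2 N/mm at the nut is what the 4 N/mm pad gives there, and the collar rests on the pad. The push of 10.8 N means roughly 10 N on the pad. I'll slide slightly off the hub first so it isn't dragged up, then lift away.

>>> carry_out([
  [[0,0,1,0,0,0,-1],[0,0,1,0,0,0,-1],[0,0,1,0,0,0,-1],[0,-1,0,0,0,0,-1],[0,-2,0.5,0,0,0,-1],[0,-3,0.5,0,0,0,-1],[0,-10,0,0,0,0,-1],[0,-20,0,0,0,0,-1],[0,-30,0,0,0,0,-1],[0,-30,0,0,0,0,-1]],
])

```text
t: 31.1
position: [619.3, 8.1, 174.5]
tool_rot: [0.499, -0.5, 0.501, -0.5]
force: [0.8, 1.2, 0.1]
width: -0.005
```

>>> carry_out([
  [[0,-40,0,0,0,0,-1],[0,-20,0,0,0,0,-1],[0,0,-40,0,0,0,-1],[0,0,-40,0,0,0,-1],[0,0,-40,0,0,0,-1],[0,0,0,0,0,0,-1],[0,0,0,0,0,0,-1],[0,0,0,0,0,0,-1],[0,0,0,0,0,0,-1],[0,0,0,0,0,0,-1]],
])

```text
t: 32.1
position: [500.2, 8.3, 233.1]
tool_rot: [-0.499, 0.5, -0.5, 0.501]
force: [0.5, 0.1, 0.5]
width: 0.0
```

```bash
python3 - <<'E'
from h import *
plan(None);s=grab('side');grab('wrist','w15.png');t=grab('top','t15.png')
cv2.imwrite('pics/b15.png',cv2.resize(s['color'][130:280,220:380,::-1],None,fx=4,fy=4,interpolation=2))
X=cloud(s)
m=(X[...,0]>540)&(X[...,0]<680)&(abs(X[...,1]-9)<35)&(X[...,2]>68)
P=X[m];print(len(P),P.min(0),P.max(0))
for x in range(570,650,6):
    Q=P[(P[:,0]>=x)&(P[:,0]<x+6)]
    if len(Q):print(x,len(Q),Q.min(0).round(),Q.max(0).round())
E
```

```text
t 32.1 p [500.2   8.3 233.1] j [-0.718  0.006  0.622  1.844 -0.002  1.293 -0.098] w 0.0 F [0.5 0.1 0.5] M [0.02 0.01 0.06]
xax [-0.002 -1.     0.001] yax [-0.    -0.001 -1.   ] zax [ 1.    -0.002 -0.   ] jawyaw -0.002
707 [540.03126105 -13.33885102  68.00510323] [636.36123874  33.56806511 443.19266238]
570 8 [570.   7.  70.] [575.  13.  72.]
576 12 [576.   6.  68.] [582.  13.  75.]
582 11 [583.   8.  69.] [587.  15.  77.]
588 13 [588.   8.  70.] [594.  14.  76.]
594 43 [595.  -3.  69.] [600.  22.  86.]
600 22 [600.   5.  71.] [606.  21.  83.]
606 42 [606.  -9.  69.] [612.  28.  84.]
612 47 [612. -10.  73.] [618.  31.  82.]
618 43 [618. -11.  74.] [624.  32.  82.]
624 49 [624. -13.  74.] [630.  34.  84.]
630 34 [630. -11.  77.] [636.  33.  85.]
636 2 [636.   1.  80.] [636.  21.  83.]
```

View pics/b15.png

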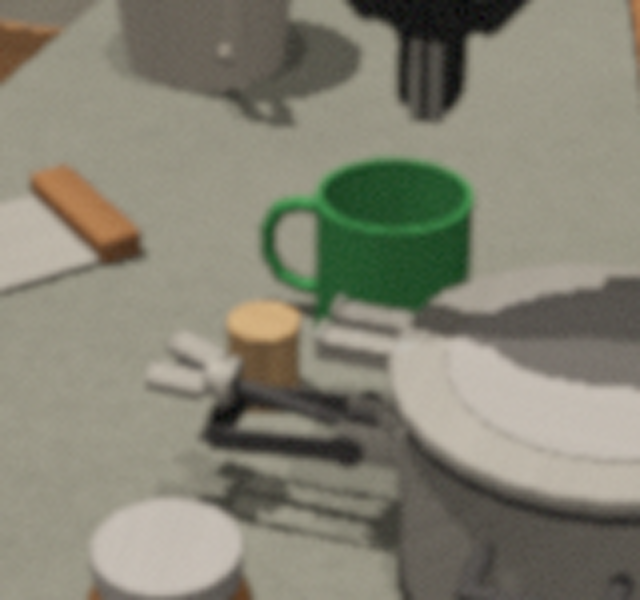

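View pics/w15.png

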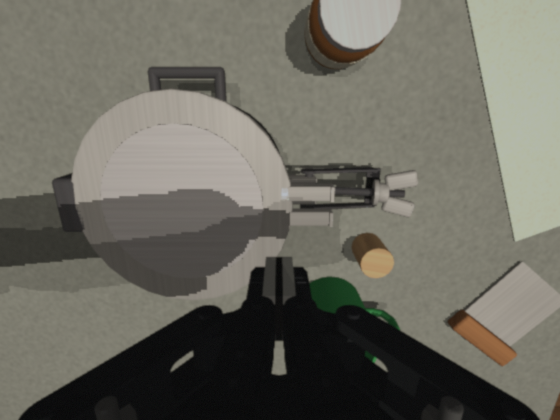

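```bash
python3 - <<'E'
from h import *
t=dict(np.load('/tmp/top.npz'))
a=cv2.imread('pics/top0.png');b=cv2.imread('pics/t15.png')
for n,(x0,x1,y0,y1) in dict(jar=(165,230,210,275),stamp=(320,356,198,235),mug=(356,425,195,275)).items():
    A=cv2.cvtColor(a[y0:y1,x0:x1],6).astype(np.float32);B=cv2.cvtColor(b[y0:y1,x0:x1],6).astype(np.float32)
    print(n,cv2.phaseCorrelate(A,B),abs(A-B).mean())
plan(None);robot.sign_off()
E
```

```text
jar ((0.09152974439110295, 0.0113554208910287), 0.9051131615300237) 17.44
stamp ((0.041008480003565495, 0.0641227781799536), 1.0134627299176322) 16.196697
mug ((0.05186716186997131, 0.10642826784781789), 0.6123600860436758) 16.166304
t 32.25 p [499.8   8.3 233.1] j [-0.718  0.005  0.622  1.845 -0.002  1.293 -0.098] w -0.002 F [0.4 0.2 0.3] M [-0.07 -0.01 -0.04]
xax [-0.002 -1.     0.001] yax [-0.001 -0.001 -1.   ] zax [ 1.    -0.002 -0.001] jawyaw -0.002
the job is handed in; nothing more can be done
```

The lid is free: the nut is clear of the lips, the bolt is swung out and seated on its rubber rest, and the arm is off everything. I handed the job in at 32 s of the 72 s allowed.

- **Unscrewing:** I turned the wing nut about 4.4 rad anticlockwise in two grips. That is at least 5.6 mm of climb, past the 4 to 4.5 mm needed to clear the lips.
- **Swinging and pressing:** I pushed the bolt out and down with the closed fingers, feeling only hinge friction of about 3 to 6 N. Once it met the rubber, the push rose steadily (5.2, 7.4, then 10.8 N). The final push works out to roughly 10 N on the pad.
- **Last checks:** the bolt stayed down after I let go, with the collar on its rest. Wrist force was about zero. The jar, stamp and mug had shifted by no more than about 0.1 pixel between the first and last top views.
- **Not measured directly:** the pad load after release. I estimate about 3.7 N, the most hinge friction can hold, which is only just above the 3 N needed.
- **Disagreements:** the cameras differed by up to about 2 mm on the nut's position, and there were side loads of up to about 5 N while I gripped the nut. During the swing the fingertip briefly rubbed the nut's hub at about 4 N, so I shifted it outward.

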